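# Flip the display's kickstand down and hold the display upright

## Task

The portable display has been left leaning face-in against the power supply, with its kickstand folded up along its back. Swing the kickstand out and down past its spring's centre until it is fully down at its stop, then take the display by its top edge and stand it straight upright on the bench on its bottom edge, touching nothing but the bench. Finish still holding it like that, so that it cannot tip while a colleague plugs in its cables, and leave the other things on the bench as they are.

Things in the scene. Friction and masses are not known exactly. Their poses are not given: they have to be found in the camera images.
- display: Loose white display slab, about 0.9 kg: 240 mm wide (its y), 16 mm thick (x -8 to +8 mm), 210 mm high (z). Origin: centre of the bottom edge's underside; z runs up to the top edge, +x out of its back; black screen on its -x face. Hump on the back: 170 mm wide, 30 to 130 mm up, out to x 32 mm. Starts leaning 27 deg, top towards the robot, face on the supply's far top edge.
- display_top (a point): Middle of the display's top edge, 210 mm up its z; the slab is 16 mm thick and bare there, to be pinched across its thickness (its x) from above.
- display_bottom (a point): Middle of the underside of the display's bottom edge; on the bench its height is 0 when the display is upright, about 4 mm when it leans 27 deg.
- kickstand (a joint): Kickstand angle (rad): 0 folded up along the display's back, growing as it swings out and down; 2.43 is its down stop. Its over-centre spring presses it to the nearer stop with up to 0.05 N m and changes sides at about 1.0: led beyond about 1.2 it snaps down by itself. At the foot 1 N moves it, much more tips the display back: push slowly with a fingertip; gripped hard, it cannot turn in the grip.
- kickstand_pivot (a point): The kickstand's pivot, in the steel hub on the hump: display x 46 mm, z 100 mm, middle of the width; its axis lies along the display's y. The leg turns in the display's x-z plane: folded it points along the display's +z and then 17 deg outwards, and all of it turns with the angle, +z towards +x.
- kickstand_foot (a point): Middle of the rubber foot, 15 mm thick, 26 mm long. The leg is a 10 mm rod: straight for 36 mm from the pivot, then bent 17 deg outwards; folded, the foot's middle is 81 mm beyond the pivot (display z), 14 mm outwards (x), and 44 mm is free between foot and slab for a finger. Upright with the leg down, it hangs about 15 mm above the bench: let go, the display leans back 10 deg onto it.
- supply: Electrophoresis power supply, a heavy grey instrument fixed on the bench, 160 mm deep (its x), 260 mm wide (its y), 105 mm high, origin at the centre of its underside. The display leans on the top edge of its +x side, the side away from the robot.
- reagent: Bystander: clear reagent bottle, 70 mm in diameter, 150 mm high, loose; origin at the centre of its underside.
- tipbox: Bystander: box of pipette tips, 85 x 125 x 55 mm, loose; origin at the centre of its underside.
- beaker: Bystander: glass beaker, 72 mm in diameter, 100 mm high, loose; origin at the centre of its underside.

How it is judged:
By the outcome, as a careful person would: the job done as asked, in the order asked, and still so for the second after the job is handed in, while the arm keeps its last pose, push and grip.
It also fails if it takes over 51 s, if anything falls off the work surface, if the arm or the gripper's body presses on something with over 40 N, if the wrist force passes 120 N, or if a joint passes its speed limit or range.

## Robot

A 6-joint arm with a two-finger parallel gripper is mounted at the origin on the work surface. World frame = base frame: x ahead of the robot, y to its left, z up, the work surface at z = 0. Lengths are in m, angles in rad, forces in N, time in s.
With the tool pointing down it reaches from about 0.325 to 0.9 m from the base axis. Payload 6.1 kg.
Tool frame: the origin (TCP) lies at the very end of the fingers, on their centre line; the grasp point (between the pads) lies env.pinch_z behind it (env.pinch_z is the distance from the TCP to the grasp point, in m); z points along the fingers, y is the direction in which the jaws open and shut (so a half turn about z gives the same grasp; the last joint's range is limited). The gripper opens to 87 mm and grips with 3 to 60 N. Pads are 19 mm wide; open, the fingers measure 117 mm over their backs; the gripper's body (75 mm by 190 mm) begins 51 mm behind the grasp point.
Start: joints at [0.998, 0.22, 1.526, -0, 1.395, -0.126], TCP at [0.27, 0.564, 0.223] pointing down, gripper open.
Joint ranges: [-2.98, 2.98], [-0.91, 2.08], [0.09, 2.57], [-1.24, 4.39], [0.2, 2.65], [-2.68, 2.68]. Speed limits (rad/s): [2.57, 2.57, 3.01, 3.14, 3.14, 3.14].

## Interface

Orientations are given as a rotation vector (axis times angle).
In Python, from station import env gives the robot as it stands.
- The arm moves only by the tool send_rows, never from a script. Its argument "rows" is a list of rows, each an object of numbers: "claw": the finger opening in mm, from 0 to 87; "dx", "dy", "dz": the shift along the tool's x, y, z each as a share of 4 cm, from -1 to 1; "wx", "wy", "wz": the turn, a rotation vector about the tool's x, y, z each as a share of pi/2 rad, from -1 to 1. A call has 1 to 12 rows; each row shifts and turns the commanded pose from where the row before left it, along the tool's axes as they then stand; what a row does not reach is not made up. A row lasts 1/12 s, in which the tool goes at most 41.7 mm and 7.16 degrees, less where a joint would pass 70% of its speed; a pose out of reach is approached as far as the arm can. A call with a number of a shift or a turn outside -1 to 1 is refused whole. A call with a gripper value outside its range is refused whole. The fingers move at their own pace and stop on an object; "squeeze" is the grip in N (left out, the last holds). Time passes only in rows, so rows that do not move let the fingers close. It gives the time, the measured TCP pose, the force and the opening at its end, in the units of the state.
- env.read_state(): the state, without advancing time (a new reading comes with each control period).
- env.capture(name): name is "scene" or "side" or "wrist"; returns a dict with "image" (384x512x3 uint8, red, green, blue), "z_map" (384x512 float32, m along the optical axis (not along the pixel's ray), 0 where there is no reading), "fx", "fy", "cx", "cy" (pixels), "T" (4x4, takes a point from camera to world coordinates). Camera axes: x right, y down, z forward; pixel columns grow to the right and rows downward; lengths in m; the calibration is good to about 2 mm. A picture is of the moment at which its call begins.
- env.hand_in(): hands the job in, once; it reports no verdict.
Trained networks look in a picture, given as the dict that the camera call returned (one of the last four; its "shot" number tells which), for a name from the list of things; names that differ only in an ending like _2 or _b are one class to them, and where a whole thing is asked for, a point or a joint stands for the part that bears it (a point fixed in the world has none). Each returns a list of dicts, best first, with "p" (0 to 1); they miss things now and then, are a little off and sometimes report something else, mostly with a low value. They report only what shows in the picture. A call takes as long as a camera call.
- env.look_for(picture, label): "pixel" ([column, row] in pixels, amid what is visible of it).
The state is a dict: "t": time; "joint_positions": joint angles; "qd": joint speeds; "joint_torque": joint torques, N m; "ee_pos": TCP position; "eef_rot": TCP orientation; "force": force on the tool from outside, world axes, zero at the start; "moment": the same for the moment, N m; "grip_width": opening from 0.0 (shut) to 1.0 (fully open).
Only numpy, scipy, OpenCV 4.12 (cv2) and the standard library are available. Lean on these libraries where they do the work, as an engineer would, in place of code of your own. Each camera call takes 0.05 s, during which the arm holds its last target. There are 200 camera calls.

## Working session

There is one attempt and no reset: what is moved stays moved. The work goes in short steps, Python scripts to look and compute and a tool call to move; the robot and the scene stay as the last step left them, time stands still between calls to the robot, and variables do not carry over. Pictures are saved under pics/ and viewed, on a budget of 10 in all, crops included, one or two more only if the job needs it, and the job is handed in when it is done.

Besides the shell and the picture viewer there is one more tool, called after "Emit:" as name([rows], argument=value, ...), one row to a line, values as JSON. send_rows: Moves the arm, as the interface text tells. Shift numbers are shares of 4 cm and turn numbers shares of pi/2 rad, none past 1 either way. Its arguments: {"type":"object","properties":{"rows":{"type":"array"},"squeeze":{"type":"number"}},"required":["rows"]}

```bash
mkdir -p pics; ls; python3 - <<'E'
from station import env
import cv2,numpy as np
s=env.read_state();print(s, env.pinch_z)
ims=[]
for n in("scene","side"):
    c=env.capture(n);ims.append(c["image"]);np.savez(n+".npz",**{k:c[k] for k in("image","z_map","fx","fy","cx","cy","T")})
    print(n,c["T"].round(3).tolist(),c["fx"])
    for l in("display","display_top","kickstand","kickstand_foot","kickstand_pivot","supply","reagent","tipbox","beaker"):
        for r in env.look_for(c,l)[:1]:
            u,v=map(int,r["pixel"]);z=np.median(c["z_map"][v-1:v+2,u-1:u+2])
            p=c["T"]@[(u-c["cx"])/c["fx"]*z,(v-c["cy"])/c["fy"]*z,z,1];print(l,r["p"],u,v,p[:3].round(3))
im=np.vstack(ims);cv2.imwrite("pics/a.png",cv2.resize(im[:,:,::-1],None,fx=.78,fy=.78))
E
```

```text
pics
{'t': 0.0, 'joint_positions': array([ 9.97883598e-01,  2.21208735e-01,  1.52759738e+00,  2.42229270e-05,
        1.39469835e+00, -1.26105350e-01]), 'qd': array([ 0.00023935, -0.00149777,  0.00260295, -0.00055282,  0.00038606,
       -0.00076009]), 'joint_torque': array([-2.96660846e-04, -4.94618547e+01, -3.87375712e+01,  6.97448174e-02,
        5.72273007e-02, -1.77722882e-04]), 'ee_pos': array([0.26972019, 0.56312691, 0.2214553 ]), 'eef_rot': array([-6.95876117e-01, -3.06285801e+00,  2.80806527e-03]), 'force': array([0.60393682, 0.67673124, 0.11748814]), 'moment': array([ 0.00690925, -0.02958563,  0.0420926 ]), 'grip_width': 0.997026960785705} 0.0187
scene [[0.439, 0.522, -0.731, 1.248], [0.898, -0.255, 0.357, -0.286], [-0.0, -0.814, -0.581, 0.669], [0.0, 0.0, 0.0, 1.0]] 352.6752547742533
display 0.75 239 205 [ 0.583 -0.015  0.123]
display_top 0.82 240 200 [ 0.576 -0.008  0.132]
kickstand 0.69 249 192 [0.584 0.014 0.155]
kickstand_foot 0.59 246 187 [0.581 0.007 0.171]
kickstand_pivot 0.77 248 189 [0.583 0.012 0.164]
supply 0.97 193 199 [ 0.483 -0.107  0.106]
reagent 0.71 343 188 [0.598 0.307 0.088]
tipbox 0.57 154 288 [ 0.689 -0.267  0.05 ]
beaker 0.92 282 162 [0.376 0.229 0.078]
side [[0.994, -0.071, 0.08, 0.474], [-0.104, -0.498, 0.861, -0.872], [-0.022, -0.864, -0.502, 0.675], [0.0, 0.0, 0.0, 1.0]] 347.39368555954206
display 0.91 251 213 [ 0.569 -0.039  0.127]
display_top 0.94 253 212 [ 0.575 -0.04   0.131]
kickstand 0.52 252 189 [0.578 0.005 0.181]
kickstand_foot 0.51 252 190 [0.578 0.006 0.178]
supply 0.63 215 232 [ 0.462 -0.087  0.105]
reagent 0.89 239 173 [0.564 0.303 0.087]
tipbox 0.59 303 291 [ 0.664 -0.283  0.053]
beaker 0.92 182 187 [0.355 0.215 0.091]
```

View pics/a.png

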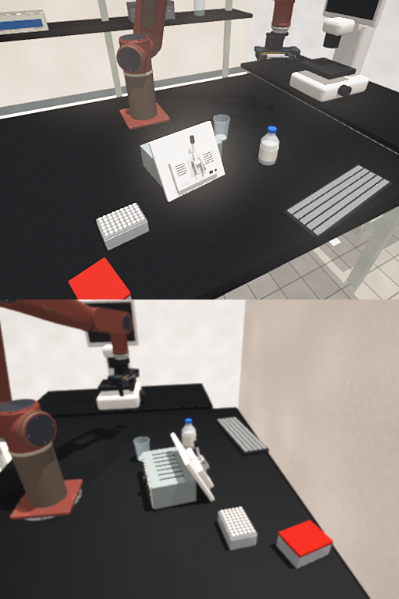

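The stacked view shows the white display leaning on the grey supply with its back to the scene camera, the kickstand folded up. I'll fit the pose from the depth data.

```bash
cat > h.py <<'E'
import numpy as np
def cloud(c):
    z=c["z_map"];v,u=np.mgrid[:z.shape[0],:z.shape[1]]
    P=np.stack([(u-c["cx"])/c["fx"]*z,(v-c["cy"])/c["fy"]*z,z],-1)
    T=c["T"];return P@T[:3,:3].T+T[:3,3]
def Rd(psi,tilt): # display axes in world
    b=np.array([np.cos(psi),np.sin(psi),0]);k=np.array([0,0,1.])
    z=-np.sin(tilt)*b+np.cos(tilt)*k;x=np.cos(tilt)*b+np.sin(tilt)*k
    return np.stack([x,np.cross(z,x),z],1)
E
cat > fit.py <<'E'
from h import *;import cv2
from scipy.optimize import least_squares
boxes=[((-.008,-.12,0),(.008,.12,.21)),((.008,-.085,.03),(.032,.085,.13))]
def sd(p,lo,hi):
    lo,hi=np.array(lo),np.array(hi);q=np.abs(p-(lo+hi)/2)-(hi-lo)/2
    return np.linalg.norm(np.maximum(q,0),axis=1)+np.minimum(q.max(1),0)
A=[]
for n in("scene","side"):
    c=np.load(n+".npz");P=cloud(c);im=c["image"].astype(int)
    m=(P[...,2]>.012)&(c["z_map"]>0)&(P[...,0]>.45)&(P[...,0]<.8)&(abs(P[...,1])<.19)&(P[...,2]<.26)
    if n=="side": m&=im.min(2)>170
    A.append(P[m]);print(n,m.sum(),P[m].min(0),P[m].max(0))
pts=np.vstack(A)
def sup(p): # drop supply: below lean plane, on robot side
    return p
def res(q,pts):
    R=Rd(q[3],q[4]);l=(pts-q[:3])@R
    return np.min([sd(l,*b) for b in boxes],0)
best=None
for psi in(-.6,-.3,0,.3):
    r=least_squares(res,[.62,0,.004,psi,.47],args=(pts,),loss="soft_l1",f_scale=.003)
    if best is None or r.cost<best.cost:best=r
q=best.x;e=res(q,pts);print(q.round(4),best.cost,np.percentile(abs(e),[25,50,75,90]))
sel=pts[abs(e)<.02]
R=Rd(q[3],q[4]);l=(pts-q[:3])@R
print("ext",np.percentile(l,[.5,2,98,99.5],axis=0).round(4).tolist())
o=l[(e>.01)&(l[:,0]>.03)&(l[:,2]>0)];print("stand pts",len(o),np.c_[o,].round(3)[::6].tolist())
for n,h in(("supply",.105),("reagent",.15),("beaker",.1),("tipbox",.055)):pass
c=np.load("scene.npz");P=cloud(c)
m=(abs(P[...,2]-.105)<.004)&(P[...,0]<.62)&(P[...,0]>.35)&(abs(P[...,1])<.2);s=P[m][:,:2].astype(np.float32)
c2=np.load("side.npz");P2=cloud(c2);m2=(abs(P2[...,2]-.105)<.004)&(P2[...,0]<.62)&(P2[...,0]>.35)&(abs(P2[...,1])<.2)
print("supply top",cv2.minAreaRect(np.vstack([s,P2[m2][:,:2].astype(np.float32)])),cv2.minAreaRect(P2[m2][:,:2].astype(np.float32)))
for nm,x,y in(("reagent",.58,.305),("beaker",.365,.222),("tipbox",.675,-.275)):
    Q=np.vstack([a[(np.hypot(a[...,0]-x,a[...,1]-y)<.09)&(a[...,2]>.01)&(a[...,2]<.2)] for a in(P,P2)])
    print(nm,Q.min(0).round(3),Q.max(0).round(3))
np.save("q.npy",q)
E
python3 fit.py
```

```text
scene 6786 [ 0.45013228 -0.11970845  0.01205942] [0.62934792 0.15833073 0.20736093]
side 1431 [ 0.45023666 -0.11975029  0.01793418] [0.62711575 0.1498369  0.1958605 ]
[0.6036 0.0163 0.0042 0.1647 0.4817] 0.20961600952471757 [0.00057456 0.00129017 0.00252065 0.04062004]
ext [[-0.1189, -0.122, 0.0067], [-0.0971, -0.1211, 0.0112], [0.0541, 0.133, 0.2097], [0.0643, 0.1487, 0.2105]]
stand pts 388 [[0.059, -0.004, 0.195], [0.065, -0.005, 0.193], [0.067, -0.007, 0.191], [0.069, -0.009, 0.189], [0.065, -0.007, 0.186], [0.066, -0.009, 0.183], [0.062, -0.008, 0.18], [0.063, -0.009, 0.178], [0.059, -0.007, 0.175], [0.062, -0.007, 0.172], [0.062, -0.005, 0.169], [0.061, 0.0, 0.165], [0.056, -0.004, 0.161], [0.059, -0.001, 0.157], [0.055, -0.004, 0.153], [0.055, 0.001, 0.148], [0.054, -0.005, 0.145], [0.052, 0.0, 0.14], [0.049, -0.005, 0.137], [0.05, 0.001, 0.132], [0.05, -0.006, 0.129], [0.051, -0.002, 0.125], [0.048, -0.007, 0.121], [0.05, -0.003, 0.117], [0.048, -0.006, 0.115], [0.052, 0.009, 0.11], [0.052, -0.0, 0.111], [0.044, 0.021, 0.102], [0.052, -0.001, 0.108], [0.051, 0.016, 0.102], [0.
[... 484 characters left out ...]
 [0.056, 0.01, 0.074], [0.056, -0.015, 0.082], [0.049, 0.019, 0.067], [0.054, -0.013, 0.078], [0.054, -0.016, 0.076], [0.042, -0.017, 0.072], [0.049, -0.015, 0.07], [0.056, -0.014, 0.067], [0.052, -0.004, 0.13], [0.051, -0.006, 0.124], [0.052, -0.007, 0.119], [0.055, 0.002, 0.105], [0.045, -0.007, 0.111], [0.046, -0.016, 0.113]]
supply top ((0.498319536447525, 0.0161963552236557), (0.23441043496131897, 0.2791210412979126), 9.745107650756836) ((0.4984787702560425, 0.01615901291370392), (0.23350730538368225, 0.2795619070529938), 10.060559272766113)
reagent [0.542 0.295 0.01 ] [0.612 0.364 0.154]
beaker [0.313 0.133 0.01 ] [0.387 0.286 0.105]
tipbox [ 0.621 -0.327  0.01 ] [ 0.72  -0.194  0.059]
```

```bash
cat > plan.py <<'E'
from station import env
from h import *
from scipy.spatial.transform import Rotation as Ro
q=np.load("q.npy");D=Rd(q[3],q[4]);o=q[:3]
R1=np.stack([D[:,0],-D[:,1],-D[:,2]],1);R2=np.stack([D[:,1],D[:,0],-D[:,2]],1)
def go(R,p_disp=None,p_world=None):
    s=env.read_state();Rc=Ro.from_rotvec(s["eef_rot"]).as_matrix()
    tgt=o+D@np.array(p_disp) if p_world is None else np.array(p_world)
    w=Ro.from_matrix(Rc.T@R).as_rotvec()/(np.pi/2)
    print("t",s["t"],"turn tot",w.round(3),"minrows",round(np.linalg.norm(w)/.0785,1),"shift tot (new axes)",(R.T@(tgt-s["ee_pos"])/.04).round(2),"old axes",(Rc.T@(tgt-s["ee_pos"])/.04).round(2),"tgt",tgt.round(3))
def disp():
    s=env.read_state();print("tip in display",(D.T@(s["ee_pos"]-o)).round(4),s["force"].round(2),s["joint_positions"].round(2))
E
python3 -c "
from plan import *
go(R1,(.03,-.003,.285))"
```

```text
t 1.0 turn tot [-0.386  0.122  1.571] minrows 20.7 shift tot (new axes) [ 3.52 14.94  0.48] old axes [-11.32 -10.31  -1.2 ] tgt [ 0.5   -0.004  0.271]
```

Emit:
send_rows([
  {"dz":-0.7,"claw":0},
  {"dz":-0.7,"claw":0},
  {"dz":-0.7,"claw":0},
])

```text
validation failed for argument at $.ro...
```

Emit:
send_rows([
  {"claw":0,"dx":0,"dy":0,"dz":-0.7,"wx":0,"wy":0,"wz":0},
  {"claw":0,"dx":0,"dy":0,"dz":-0.7,"wx":0,"wy":0,"wz":0},
  {"claw":0,"dx":0,"dy":0,"dz":-0.7,"wx":0,"wy":0,"wz":0},
])

```text
t: 1.25
ee_pos: [0.2698, 0.5632, 0.3069]
eef_rot: [-0.696, -3.063, 0.002]
force: [0.2, 0.4, 0.1]
grip_width: 0.85
```

Emit:
send_rows([
  {"claw":0,"dx":-0.7,"dy":-0.65},
  {"claw":0,"dx":-0.7,"dy":-0.65},
  {"claw":0,"dx":-0.7,"dy":-0.65},
  {"claw":0,"dx":-0.7,"dy":-0.65},
  {"claw":0,"dx":-0.7,"dy":-0.65},
  {"claw":0,"dx":-0.7,"dy":-0.65},
  {"claw":0,"dx":-0.7,"dy":-0.65},
  {"claw":0,"dx":-0.7,"dy":-0.65},
])

```text
validation failed for argument at $.ro...
```

Emit:
send_rows([
  {"claw":0,"dx":-0.7,"dy":-0.65},
  {"claw":0,"dx":-0.7,"dy":-0.65},
  {"claw":0,"dx":-0.7,"dy":-0.65},
  {"claw":0,"dx":-0.7,"dy":-0.65},
  {"claw":0,"dx":-0.7,"dy":-0.65},
  {"claw":0,"dx":-0.7,"dy":-0.65},
  {"claw":0,"dx":-0.7,"dy":-0.65},
  {"claw":0,"dx":-0.7,"dy":-0.65},
])

```text
validation failed for argument at $.ro...
```

```bash
python3 -c "
from plan import *
go(R1,(.03,-.003,.285));disp()"
```

```text
t 1.25 turn tot [-0.386  0.123  1.571] minrows 20.7 shift tot (new axes) [ 2.55 14.93  2.36] old axes [-11.32 -10.3    0.92] tgt [ 0.5   -0.004  0.271]
tip in display [-0.0721  0.5943  0.3793] [0.15 0.35 0.1 ] [ 1.    0.18  1.42  0.    1.55 -0.13]
```

Emit:
send_rows([
  {"claw":0,"dx":-0.7,"dy":-0.64,"dz":0,"wx":0,"wy":0,"wz":0},
  {"claw":0,"dx":-0.7,"dy":-0.64,"dz":0,"wx":0,"wy":0,"wz":0},
  {"claw":0,"dx":-0.7,"dy":-0.64,"dz":0,"wx":0,"wy":0,"wz":0},
  {"claw":0,"dx":-0.7,"dy":-0.64,"dz":0,"wx":0,"wy":0,"wz":0},
  {"claw":0,"dx":-0.7,"dy":-0.64,"dz":0,"wx":0,"wy":0,"wz":0},
  {"claw":0,"dx":-0.7,"dy":-0.64,"dz":0,"wx":0,"wy":0,"wz":0},
  {"claw":0,"dx":-0.7,"dy":-0.64,"dz":0,"wx":0,"wy":0,"wz":0},
  {"claw":0,"dx":-0.7,"dy":-0.64,"dz":0,"wx":0,"wy":0,"wz":0},
])

```text
t: 1.92
ee_pos: [0.3838, 0.2805, 0.3068]
eef_rot: [0.695, 3.063, 0.001]
force: [0.8, -0.2, 0.8]
grip_width: 0.248
```

Emit:
send_rows([
  {"claw":0,"dx":-0.7,"dy":-0.64,"dz":0,"wx":0,"wy":0,"wz":0},
  {"claw":0,"dx":-0.7,"dy":-0.64,"dz":0,"wx":0,"wy":0,"wz":0},
  {"claw":0,"dx":-0.7,"dy":-0.64,"dz":0,"wx":0,"wy":0,"wz":0},
  {"claw":0,"dx":-0.7,"dy":-0.64,"dz":0,"wx":0,"wy":0,"wz":0},
  {"claw":0,"dx":-0.7,"dy":-0.64,"dz":0,"wx":0,"wy":0,"wz":0},
  {"claw":0,"dx":-0.7,"dy":-0.64,"dz":0,"wx":0,"wy":0,"wz":0},
  {"claw":0,"dx":-0.7,"dy":-0.64,"dz":0,"wx":0,"wy":0,"wz":0},
  {"claw":0,"dx":-0.7,"dy":-0.64,"dz":0,"wx":0,"wy":0,"wz":0},
])

```text
t: 2.58
ee_pos: [0.4975, -0.0013, 0.3069]
eef_rot: [0.696, 3.063, 0.0]
force: [0.3, 1.2, -0.0]
grip_width: 0.006
```

Emit:
send_rows([
  {"claw":0,"dx":0,"dy":0,"dz":0,"wx":-0.0176,"wy":0.0056,"wz":0.0714},
  {"claw":0,"dx":0,"dy":0,"dz":0,"wx":-0.0176,"wy":0.0056,"wz":0.0714},
  {"claw":0,"dx":0,"dy":0,"dz":0,"wx":-0.0176,"wy":0.0056,"wz":0.0714},
  {"claw":0,"dx":0,"dy":0,"dz":0,"wx":-0.0176,"wy":0.0056,"wz":0.0714},
  {"claw":0,"dx":0,"dy":0,"dz":0,"wx":-0.0176,"wy":0.0056,"wz":0.0714},
  {"claw":0,"dx":0,"dy":0,"dz":0,"wx":-0.0176,"wy":0.0056,"wz":0.0714},
  {"claw":0,"dx":0,"dy":0,"dz":0,"wx":-0.0176,"wy":0.0056,"wz":0.0714},
  {"claw":0,"dx":0,"dy":0,"dz":0,"wx":-0.0176,"wy":0.0056,"wz":0.0714},
  {"claw":0,"dx":0,"dy":0,"dz":0,"wx":-0.0176,"wy":0.0056,"wz":0.0714},
  {"claw":0,"dx":0,"dy":0,"dz":0,"wx":-0.0176,"wy":0.0056,"wz":0.0714},
  {"claw":0,"dx":0,"dy":0,"dz":0,"wx":-0.0176,"wy":0.0056,"wz":0.0714},
])

```text
t: 3.5
ee_pos: [0.4971, 0.0005, 0.3067]
eef_rot: [-2.311, -2.038, -0.465]
force: [-0.1, 0.5, 0.6]
grip_width: 0.009
```

Emit:
send_rows([
  {"claw":0,"dx":0,"dy":0,"dz":0,"wx":-0.0176,"wy":0.0056,"wz":0.0714},
  {"claw":0,"dx":0,"dy":0,"dz":0,"wx":-0.0176,"wy":0.0056,"wz":0.0714},
  {"claw":0,"dx":0,"dy":0,"dz":0,"wx":-0.0176,"wy":0.0056,"wz":0.0714},
  {"claw":0,"dx":0,"dy":0,"dz":0,"wx":-0.0176,"wy":0.0056,"wz":0.0714},
  {"claw":0,"dx":0,"dy":0,"dz":0,"wx":-0.0176,"wy":0.0056,"wz":0.0714},
  {"claw":0,"dx":0,"dy":0,"dz":0,"wx":-0.0176,"wy":0.0056,"wz":0.0714},
  {"claw":0,"dx":0,"dy":0,"dz":0,"wx":-0.0176,"wy":0.0056,"wz":0.0714},
  {"claw":0,"dx":0,"dy":0,"dz":0,"wx":-0.0176,"wy":0.0056,"wz":0.0714},
  {"claw":0,"dx":0,"dy":0,"dz":0,"wx":-0.0176,"wy":0.0056,"wz":0.0714},
  {"claw":0,"dx":0,"dy":0,"dz":0,"wx":-0.0176,"wy":0.0056,"wz":0.0714},
  {"claw":0,"dx":0,"dy":0,"dz":0,"wx":-0.0176,"wy":0.0056,"wz":0.0714},
])

```text
t: 4.42
ee_pos: [0.4969, 0.0005, 0.3067]
eef_rot: [-3.002, -0.238, -0.742]
force: [0.4, 0.5, -0.1]
grip_width: 0.004
```

```bash
python3 -c "
from plan import *
go(R1,(.03,-.003,.285));disp()"
```

```text
t 4.4167 turn tot [ 0.    -0.002 -0.004] minrows 0.1 shift tot (new axes) [-0.37  0.12  0.83] old axes [-0.37  0.12  0.83] tgt [ 0.5   -0.004  0.271]
tip in display [0.0446 0.0019 0.3181] [ 0.43  0.49 -0.08] [-0.31 -0.55  2.12  0.23  1.14  1.05]
```

Emit:
send_rows([
  {"claw":0,"dx":-0.37,"dy":0.12,"dz":0.4,"wx":0,"wy":0,"wz":0},
  {"claw":0,"dx":0,"dy":0,"dz":0.6,"wx":0,"wy":0,"wz":0},
  {"claw":0,"dx":0,"dy":0,"dz":0.6,"wx":0,"wy":0,"wz":0},
  {"claw":0,"dx":0,"dy":0,"dz":0.6,"wx":0,"wy":0,"wz":0},
  {"claw":0,"dx":0,"dy":0,"dz":0.3,"wx":0,"wy":0,"wz":0},
])

```text
t: 4.83
ee_pos: [0.5301, 0.002, 0.2083]
eef_rot: [-3.001, -0.247, -0.736]
force: [0.2, 0.9, 0.5]
grip_width: 0.009
```

```bash
python3 - <<'E'
from plan import *
import cv2
disp()
a=env.capture("scene");b=env.capture("wrist")
c=cv2.resize(a["image"][90:290,130:360,::-1],None,fx=2,fy=2)
w=cv2.resize(b["image"][:,:,::-1],(int(512*400/384)//2*1,200*1))
w=cv2.resize(b["image"][:,:,::-1],(340,255))
im=np.zeros((400,800,3),np.uint8);im[:,:460]=c;im[:255,460:]=w
cv2.imwrite("pics/b.png",im)
E
```

```text
tip in display [ 0.0283 -0.0021  0.2155] [0.22 0.91 0.46] [-0.28 -0.38  2.19  0.26  0.91  1.01]
```

View pics/b.png

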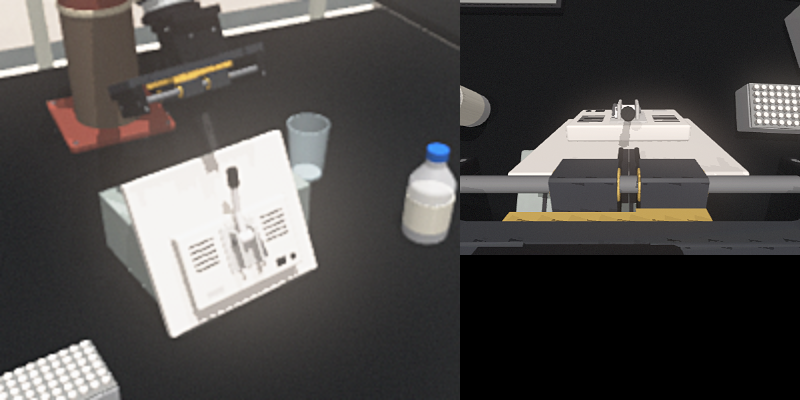

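Emit:
send_rows([
  {"claw":0,"dx":0.01,"dy":0,"dz":0.3,"wx":0,"wy":0,"wz":0},
  {"claw":0,"dx":0.01,"dy":0,"dz":0.3,"wx":0,"wy":0,"wz":0},
  {"claw":0,"dx":0.01,"dy":0,"dz":0.3,"wx":0,"wy":0,"wz":0},
  {"claw":0,"dx":0.01,"dy":0,"dz":0.3,"wx":0,"wy":0,"wz":0},
  {"claw":0,"dx":0,"dy":0,"dz":0.06,"wx":0,"wy":0,"wz":0},
  {"claw":0,"dx":0,"dy":0,"dz":0,"wx":0,"wy":0,"wz":0},
])

```text
t: 5.43
ee_pos: [0.5552, 0.0057, 0.1675]
eef_rot: [-3.001, -0.248, -0.739]
force: [-0.4, -0.1, 0.0]
grip_width: 0.007
```

```bash
python3 -c "
from plan import *
disp()"
```

```text
tip in display [ 0.0318 -0.0026  0.1676] [-0.39 -0.14  0.01] [-0.25 -0.26  2.18  0.27  0.79  1.01]
```

Emit:
send_rows([
  {"claw":0,"dx":0.1,"dy":0,"dz":0,"wx":0,"wy":0,"wz":0},
  {"claw":0,"dx":0.1,"dy":0,"dz":0,"wx":0,"wy":0,"wz":0},
  {"claw":0,"dx":0.1,"dy":0,"dz":0,"wx":0,"wy":0,"wz":0},
  {"claw":0,"dx":0.1,"dy":0,"dz":0,"wx":0,"wy":0,"wz":0},
  {"claw":0,"dx":0.1,"dy":0,"dz":0,"wx":0,"wy":0,"wz":0},
  {"claw":0,"dx":0.1,"dy":0,"dz":0,"wx":0,"wy":0,"wz":0},
  {"claw":0,"dx":0.1,"dy":0,"dz":0,"wx":0,"wy":0,"wz":0},
  {"claw":0,"dx":0.1,"dy":0,"dz":0,"wx":0,"wy":0,"wz":0},
])

```text
t: 6.1
ee_pos: [0.5837, 0.0103, 0.1824]
eef_rot: [-3.001, -0.247, -0.74]
force: [0.2, -0.2, 0.0]
grip_width: 0.006
```

```bash
python3 - <<'E'
from plan import *
import cv2
disp()
a=env.capture("scene");b=env.capture("side")
im=np.hstack([cv2.resize(c["image"][r,s,::-1],(400,400)) for c,r,s in((a,slice(110,290),slice(150,330)),(b,slice(120,300),slice(160,340)))])
cv2.imwrite("pics/c.png",im)
E
```

```text
tip in display [ 0.0643 -0.0026  0.1675] [ 0.25 -0.16  0.03] [-0.22 -0.2   2.1   0.25  0.8   1.05]
```

View pics/c.png

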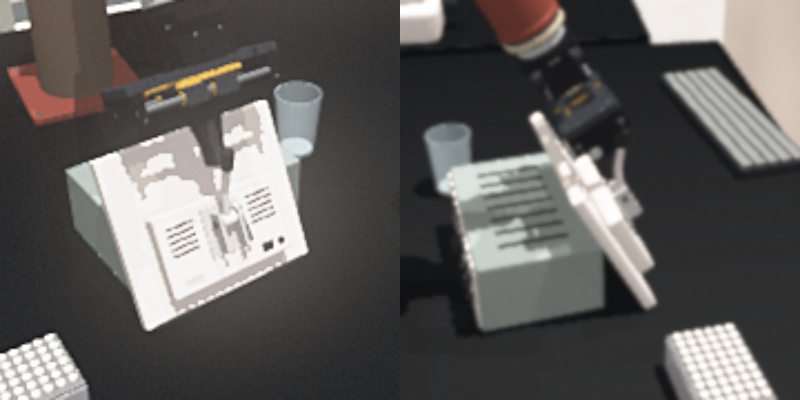

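Emit:
send_rows([
  {"claw":0,"dx":0.09,"dy":0,"dz":0.01,"wx":0,"wy":0,"wz":0},
  {"claw":0,"dx":0.09,"dy":0,"dz":0.01,"wx":0,"wy":0,"wz":0},
  {"claw":0,"dx":0.09,"dy":0,"dz":0.02,"wx":0,"wy":0,"wz":0},
  {"claw":0,"dx":0.09,"dy":0,"dz":0.05,"wx":0,"wy":0,"wz":0},
  {"claw":0,"dx":0.09,"dy":0,"dz":0.05,"wx":0,"wy":0,"wz":0},
  {"claw":0,"dx":0.09,"dy":0,"dz":0.06,"wx":0,"wy":0,"wz":0},
  {"claw":0,"dx":0.09,"dy":0,"dz":0.06,"wx":0,"wy":0,"wz":0},
  {"claw":0,"dx":0.09,"dy":0,"dz":0.06,"wx":0,"wy":0,"wz":0},
  {"claw":0,"dx":0.09,"dy":0,"dz":0.06,"wx":0,"wy":0,"wz":0},
  {"claw":0,"dx":0.09,"dy":0,"dz":0.06,"wx":0,"wy":0,"wz":0},
])

```text
t: 7.03
ee_pos: [0.6232, 0.017, 0.1832]
eef_rot: [-3.001, -0.248, -0.74]
force: [-0.8, -0.3, -0.1]
grip_width: 0.002
```

Emit:
send_rows([
  {"claw":0,"dx":0.065,"dy":0,"dz":0.1,"wx":0,"wy":0,"wz":0},
  {"claw":0,"dx":0.065,"dy":0,"dz":0.1,"wx":0,"wy":0,"wz":0},
  {"claw":0,"dx":0.065,"dy":0,"dz":0.1,"wx":0,"wy":0,"wz":0},
  {"claw":0,"dx":0.065,"dy":0,"dz":0.1,"wx":0,"wy":0,"wz":0},
  {"claw":0,"dx":0.065,"dy":0,"dz":0.1,"wx":0,"wy":0,"wz":0},
  {"claw":0,"dx":0.03,"dy":0,"dz":0.1,"wx":0,"wy":0,"wz":0},
  {"claw":0,"dx":0.03,"dy":0,"dz":0.1,"wx":0,"wy":0,"wz":0},
  {"claw":0,"dx":0.03,"dy":0,"dz":0.1,"wx":0,"wy":0,"wz":0},
  {"claw":0,"dx":0.03,"dy":0,"dz":0.1,"wx":0,"wy":0,"wz":0},
])

```text
t: 7.78
ee_pos: [0.655, 0.0223, 0.1593]
eef_rot: [-3.001, -0.247, -0.74]
force: [0.5, -0.1, -0.5]
grip_width: 0.005
```

```bash
cat > snap.py <<'E'
import sys
from plan import *
import cv2
disp()
a=env.capture("scene");b=env.capture("side")
for n,c in(("scene",a),("side",b)):np.savez(n+".npz",**{k:c[k] for k in("image","z_map","fx","fy","cx","cy","T")})
im=np.hstack([cv2.resize(c["image"][r,s,::-1],(400,400)) for c,r,s in((a,slice(110,290),slice(150,330)),(b,slice(120,300),slice(160,340)))])
cv2.imwrite("pics/%s.png"%sys.argv[1],im)
E
python3 snap.py d
```

```text
tip in display [ 0.1177 -0.0026  0.1135] [ 0.5  -0.15 -0.52] [-0.17  0.02  1.95  0.23  0.73  1.1 ]
```

View pics/d.png

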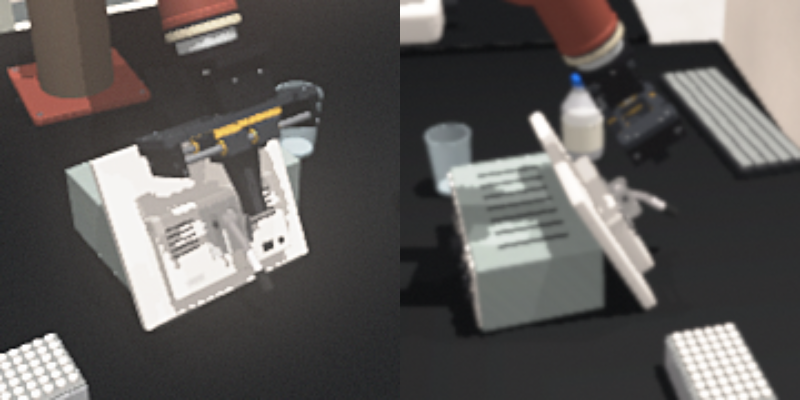

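Emit:
send_rows([
  {"claw":0,"dx":0.02,"dy":0,"dz":0.1,"wx":0,"wy":0,"wz":0},
  {"claw":0,"dx":0.02,"dy":0,"dz":0.1,"wx":0,"wy":0,"wz":0},
  {"claw":0,"dx":0,"dy":0,"dz":0.1,"wx":0,"wy":0,"wz":0},
  {"claw":0,"dx":0,"dy":0,"dz":0,"wx":0,"wy":0,"wz":0},
  {"claw":0,"dx":0,"dy":0,"dz":0,"wx":0,"wy":0,"wz":0},
  {"claw":0,"dx":0,"dy":0,"dz":0,"wx":0,"wy":0,"wz":0},
])

```text
t: 8.38
ee_pos: [0.6617, 0.0234, 0.1497]
eef_rot: [-3.001, -0.247, -0.74]
force: [-0.2, -0.1, 0.8]
grip_width: 0.005
```

Emit:
send_rows([
  {"claw":0,"dx":0,"dy":0,"dz":-0.6,"wx":0,"wy":0,"wz":0},
  {"claw":0,"dx":0,"dy":0,"dz":-0.9,"wx":0,"wy":0,"wz":0},
  {"claw":0,"dx":0,"dy":0,"dz":-0.9,"wx":0,"wy":0,"wz":0},
  {"claw":0,"dx":0,"dy":0,"dz":-0.9,"wx":0,"wy":0,"wz":0},
  {"claw":0,"dx":0,"dy":0,"dz":-0.9,"wx":0,"wy":0,"wz":0},
])

```text
t: 8.8
ee_pos: [0.5836, 0.0104, 0.3002]
eef_rot: [-3.001, -0.248, -0.741]
force: [0.4, -0.3, 0.1]
grip_width: 0.006
```

```bash
python3 snap.py e; sed -i 's/^np.save/#np.save/' fit.py; python3 fit.py | cut -c1-1500; python3 -c "
from plan import *
go(R2,(0,0,.25))"
```

```text
tip in display [ 0.1188 -0.0026  0.2719] [ 0.42 -0.27  0.08] [-0.22 -0.3   1.96  0.21  1.04  1.12]
scene 6827 [ 0.45001169 -0.11996503  0.01206231] [0.68241266 0.15824537 0.19528917]
side 1284 [ 0.45078647 -0.11919782  0.01579452] [0.66074026 0.15212147 0.19515119]
[0.604  0.0162 0.004  0.1643 0.4827] 0.18100564547032158 [0.00057412 0.00123589 0.00237669 0.02795171]
ext [[-0.1196, -0.1218, 0.0075], [-0.0966, -0.121, 0.012], [0.065, 0.1332, 0.21], [0.0904, 0.1492, 0.2109]]
stand pts 436 [[0.042, 0.009, 0.113], [0.052, 0.009, 0.111], [0.054, 0.01, 0.108], [0.048, -0.015, 0.114], [0.05, 0.008, 0.105], [0.057, 0.021, 0.101], [0.049, -0.006, 0.108], [0.052, 0.009, 0.102], [0.042, -0.017, 0.109], [0.052, -0.006, 0.105], [0.053, 0.011, 0.099], [0.049, -0.016, 0.106], [0.054, -0.002, 0.101], [0.053, 0.018, 0.093], [0.056, -0.014, 0.103], [0.052, 0.004, 0.096], [0.056, 0.019, 0.091], [0.054, -0.009, 0.098], [0.05, 0.01, 0.091], [0.046, -0.019, 0.099], [0.053, -0.006, 0.094], [0.056, 0.009, 0.089], [0.049, -0.016, 0.095], [0.059, 0.001, 0.09], [0.044, -0.017, 0.093], [0.061, -0.004, 0.089], [0
[... 696 characters left out ...]
9], [0.093, 0.007, 0.023], [0.099, -0.0, 0.024], [0.098, -0.001, 0.022], [0.09, -0.006, 0.017], [0.058, 0.012, 0.105], [0.057, 0.011, 0.103], [0.055, 0.006, 0.103], [0.053, -0.001, 
supply top ((0.4988135099411011, 0.015312492847442627), (0.2378404587507248, 0.2771851718425751), 9.629646301269531) ((0.49934297800064087, 0.01548418402671814), (0.2334253489971161, 0.2770210802555084), 9.617243766784668)
reagent [0.542 0.292 0.01 ] [0.612 0.363 0.154]
beaker [0.313 0.133 0.01 ] [0.389 0.287 0.106]
tipbox [ 0.623 -0.328  0.01 ] [ 0.72  -0.194  0.06 ]
t 8.9 turn tot [ 0.009 -0.005 -0.999] minrows 12.7 shift tot (new axes) [ 0.09 -3.11  0.68] old axes [-3.12 -0.1   0.63] tgt [ 0.489 -0.003  0.226]
```

View pics/e.png

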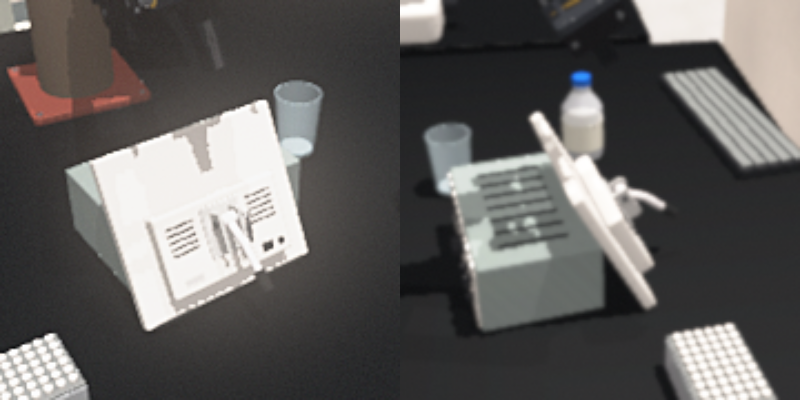

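Emit:
send_rows([
  {"claw":50,"dx":0,"dy":0,"dz":0,"wx":0,"wy":0,"wz":-0.077},
  {"claw":50,"dx":0,"dy":0,"dz":0,"wx":0,"wy":0,"wz":-0.077},
  {"claw":50,"dx":0,"dy":0,"dz":0,"wx":0,"wy":0,"wz":-0.077},
  {"claw":50,"dx":0,"dy":0,"dz":0,"wx":0,"wy":0,"wz":-0.077},
  {"claw":50,"dx":0,"dy":0,"dz":0,"wx":0,"wy":0,"wz":-0.077},
  {"claw":50,"dx":0,"dy":0,"dz":0,"wx":0,"wy":0,"wz":-0.077},
  {"claw":50,"dx":0,"dy":0,"dz":0,"wx":0,"wy":0,"wz":-0.077},
  {"claw":50,"dx":0,"dy":0,"dz":0,"wx":0,"wy":0,"wz":-0.077},
  {"claw":50,"dx":0,"dy":0,"dz":0,"wx":0,"wy":0,"wz":-0.077},
  {"claw":50,"dx":0,"dy":0,"dz":0,"wx":0,"wy":0,"wz":-0.077},
  {"claw":50,"dx":0,"dy":0,"dz":0,"wx":0,"wy":0,"wz":-0.077},
  {"claw":50,"dx":0,"dy":0,"dz":0,"wx":0,"wy":0,"wz":-0.077},
])

```text
t: 9.9
ee_pos: [0.5846, 0.0104, 0.2982]
eef_rot: [1.928, 2.029, 0.552]
force: [0.4, 0.5, 0.2]
grip_width: 0.569
```

Emit:
send_rows([
  {"claw":50,"dx":0,"dy":0,"dz":0,"wx":0.009,"wy":-0.005,"wz":-0.075},
  {"claw":50,"dx":0,"dy":-0.6,"dz":0,"wx":0,"wy":0,"wz":0},
  {"claw":50,"dx":0,"dy":-0.6,"dz":0,"wx":0,"wy":0,"wz":0},
  {"claw":50,"dx":0,"dy":-0.6,"dz":0,"wx":0,"wy":0,"wz":0},
  {"claw":50,"dx":0,"dy":-0.6,"dz":0,"wx":0,"wy":0,"wz":0},
  {"claw":50,"dx":0,"dy":-0.6,"dz":0,"wx":0,"wy":0,"wz":0},
  {"claw":50,"dx":0,"dy":0,"dz":0,"wx":0,"wy":0,"wz":0},
])

```text
t: 10.48
ee_pos: [0.4752, -0.0066, 0.2402]
eef_rot: [1.812, 2.13, 0.5]
force: [-0.6, 0.3, -0.1]
grip_width: 0.575
```

```bash
python3 -c "
from plan import *
go(R2,(0,0,.25));disp()"
```

```text
t 10.4833 turn tot [-0.011  0.003 -0.002] minrows 0.2 shift tot (new axes) [0.04 0.15 0.49] old axes [0.04 0.16 0.49] tgt [ 0.489 -0.003  0.226]
tip in display [-0.0061 -0.0015  0.2696] [-0.56  0.26 -0.1 ] [-0.34 -0.57  2.25  0.24  1.06 -0.57]
```

Emit:
send_rows([
  {"claw":50,"dx":0.04,"dy":0.15,"dz":0,"wx":-0.011,"wy":0.003,"wz":0},
  {"claw":50,"dx":0,"dy":0,"dz":0.45,"wx":0,"wy":0,"wz":0},
  {"claw":50,"dx":0,"dy":0,"dz":0.45,"wx":0,"wy":0,"wz":0},
  {"claw":50,"dx":0,"dy":0,"dz":0.45,"wx":0,"wy":0,"wz":0},
  {"claw":50,"dx":0,"dy":0,"dz":0.45,"wx":0,"wy":0,"wz":0},
  {"claw":50,"dx":0,"dy":0,"dz":0.4,"wx":0,"wy":0,"wz":0},
  {"claw":50,"dx":0,"dy":0,"dz":0,"wx":0,"wy":0,"wz":0},
])

```text
t: 11.07
ee_pos: [0.5251, 0.0029, 0.1668]
eef_rot: [1.801, 2.121, 0.525]
force: [0.1, 1.1, 0.3]
grip_width: 0.577
```

```bash
python3 -c "
from plan import *
go(R2,(0,0,.18));disp()"; python3 snap.py f
```

```text
t 11.0667 turn tot [ 0.001 -0.    -0.002] minrows 0.0 shift tot (new axes) [ 0.01 -0.12  0.03] old axes [ 0.01 -0.12  0.03] tgt [0.521 0.003 0.164]
tip in display [ 0.0048 -0.0004  0.1811] [0.14 1.08 0.27] [-0.28 -0.35  2.25  0.28  0.82 -0.59]
tip in display [ 0.0048 -0.0004  0.1811] [0.14 1.08 0.27] [-0.28 -0.35  2.25  0.28  0.82 -0.59]
```

View pics/f.png

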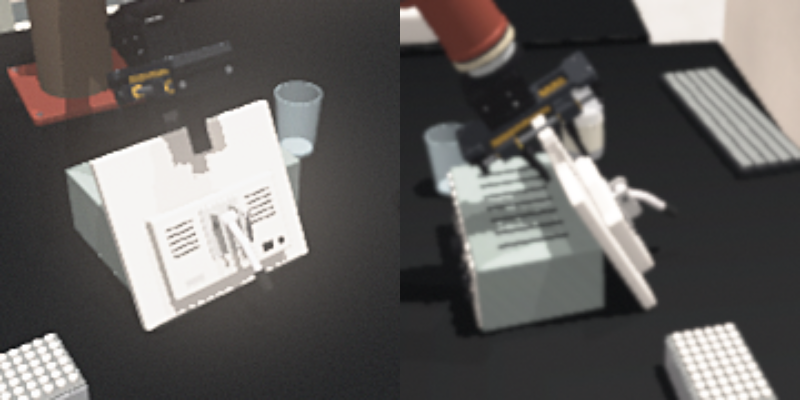

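Emit:
send_rows([
  {"claw":40,"dx":0,"dy":-0.12,"dz":0,"wx":0,"wy":0,"wz":0},
  {"claw":26,"dx":0,"dy":0,"dz":0,"wx":0,"wy":0,"wz":0},
  {"claw":26,"dx":0,"dy":0,"dz":0,"wx":0,"wy":0,"wz":0},
  {"claw":5,"dx":0,"dy":0,"dz":0,"wx":0,"wy":0,"wz":0},
  {"claw":5,"dx":0,"dy":0,"dz":0,"wx":0,"wy":0,"wz":0},
  {"claw":5,"dx":0,"dy":0,"dz":0,"wx":0,"wy":0,"wz":0},
  {"claw":5,"dx":0,"dy":0,"dz":0,"wx":0,"wy":0,"wz":0},
], squeeze=40)

```text
t: 11.75
ee_pos: [0.5206, 0.0013, 0.1674]
eef_rot: [1.799, 2.118, 0.525]
force: [-2.1, 0.3, 2.6]
grip_width: 0.182
```

```bash
python3 -c "
from plan import *
disp();s=env.read_state();print(s['grip_width']*87,s['moment'].round(2));go(R2,(0,0,.18))
U=Rd(q[3],0);Ru=np.stack([U[:,1],U[:,0],-U[:,2]],1);go(Ru,None,[*o[:2],.186])"
```

```text
tip in display [ 0.0009 -0.0012  0.1837] [-2.11  0.27  2.59] [-0.29 -0.37  2.26  0.28  0.82 -0.6 ]
15.8749598914446 [-0.19  0.67  0.14]
t 11.75 turn tot [ 0.003  0.001 -0.001] minrows 0.0 shift tot (new axes) [ 0.03 -0.02  0.09] old axes [ 0.03 -0.02  0.09] tgt [0.521 0.003 0.164]
t 11.75 turn tot [ 0.31   0.001 -0.001] minrows 3.9 shift tot (new axes) [ 0.03  2.11 -0.47] old axes [0.03 2.08 0.57] tgt [0.604 0.016 0.186]
```

Emit:
send_rows([
  {"claw":5,"dx":0,"dy":0.03,"dz":-0.06,"wx":0,"wy":0,"wz":0},
  {"claw":5,"dx":0,"dy":0.03,"dz":-0.06,"wx":0,"wy":0,"wz":0},
  {"claw":5,"dx":0,"dy":0.03,"dz":-0.06,"wx":0,"wy":0,"wz":0},
  {"claw":5,"dx":0,"dy":0.03,"dz":-0.06,"wx":0,"wy":0,"wz":0},
  {"claw":5,"dx":0,"dy":0,"dz":0,"wx":0,"wy":0,"wz":0},
])

```text
t: 12.17
ee_pos: [0.5188, 0.0018, 0.1761]
eef_rot: [1.802, 2.121, 0.523]
force: [0.1, -0.0, -9.7]
grip_width: 0.182
```

Emit:
send_rows([
  {"claw":5,"dx":0,"dy":0.224,"dz":0.005,"wx":0.031,"wy":0,"wz":0},
  {"claw":5,"dx":0,"dy":0.224,"dz":0.005,"wx":0.031,"wy":0,"wz":0},
  {"claw":5,"dx":0,"dy":0.224,"dz":0.005,"wx":0.031,"wy":0,"wz":0},
  {"claw":5,"dx":0,"dy":0.224,"dz":0.005,"wx":0.031,"wy":0,"wz":0},
  {"claw":5,"dx":0,"dy":0.224,"dz":0.005,"wx":0.031,"wy":0,"wz":0},
  {"claw":5,"dx":0,"dy":0.224,"dz":0.005,"wx":0.031,"wy":0,"wz":0},
  {"claw":5,"dx":0,"dy":0.224,"dz":0.005,"wx":0.031,"wy":0,"wz":0},
  {"claw":5,"dx":0,"dy":0.224,"dz":0.005,"wx":0.031,"wy":0,"wz":0},
  {"claw":5,"dx":0,"dy":0.224,"dz":0.005,"wx":0.031,"wy":0,"wz":0},
  {"claw":5,"dx":0,"dy":0.224,"dz":0.005,"wx":0.031,"wy":0,"wz":0},
  {"claw":5,"dx":0,"dy":0,"dz":0,"wx":0,"wy":0,"wz":0},
])

```text
t: 13.08
ee_pos: [0.6074, 0.0159, 0.1974]
eef_rot: [-2.033, -2.393, 0.002]
force: [-1.1, -0.3, -9.5]
grip_width: 0.182
```

```bash
cat > up.py <<'E'
from plan import *
import fit2
E
cat > fit2.py <<'E'
# fit hand-held display: full rotation, seeded from the gripper
from plan import *
from scipy.optimize import least_squares
from scipy.spatial.transform import Rotation as Ro
from fit_core import boxes,sd
s=env.read_state();Rt=Ro.from_rotvec(s["eef_rot"]).as_matrix()
Rg=np.stack([Rt[:,1],Rt[:,0],-Rt[:,2]],1);og=s["ee_pos"]-Rg@[0,0,.184]
P=[]
for n in("scene","side"):
    c=np.load(n+".npz");a=cloud(c)[c["z_map"]>0];l=(a-og)@Rg
    P.append(a[(l[:,0]>-.02)&(l[:,0]<.036)&(abs(l[:,1])<.135)&(l[:,2]<.225)&(a[:,2]>.012)&~((abs(l[:,1])<.06)&(l[:,2]>.14))])
P=np.vstack(P)
def res(v):
    R=Rg@Ro.from_rotvec(v[3:]).as_matrix();return np.min([sd((P-og-v[:3])@R,*b) for b in boxes],0)
r=least_squares(res,np.zeros(6),loss="soft_l1",f_scale=.002);R=Rg@Ro.from_rotvec(r.x[3:]).as_matrix()
print("n",len(P),"med",np.median(abs(r.fun)).round(4),"org",(og+r.x[:3]).round(4),"rel grip deg",np.degrees(r.x[3:]).round(2))
for nm,M in(("fit",R),("grip",Rg)):
    print(nm,"lean to +x deg",np.degrees(np.arcsin(M[2,0]*-1)).round(2),"roll (yd up) deg",np.degrees(np.arcsin(M[2,1])).round(2))
lo=min((og+R@[x,y,0])[2] for x in(-.008,.008) for y in(-.12,.12));print("og",og.round(4),"lowest corner fit",lo.round(4),"grip",min((og+Rg@[x,y,0])[2] for x in(-.008,.008) for y in(-.12,.12)).round(4))
print("force",s["force"].round(2),"moment",s["moment"].round(2),"width",s["grip_width"]*87,"t",s["t"])
E
sed -n '1,6p' fit.py > fit_core.py
python3 snap.py g;python3 fit2.py
```

```text
tip in display [ 0.0928 -0.0011  0.1695] [-1.14 -0.27 -9.46] [-0.1   0.2   1.6   0.    1.35 -0.27]
n 5522 med 0.0007 org [0.6051 0.0163 0.0134] rel grip deg [0.16 0.3  0.11]
fit lean to +x deg 0.4 roll (yd up) deg 0.21
grip lean to +x deg 0.1 roll (yd up) deg 0.05
og [0.6048 0.0158 0.0135] lowest corner fit 0.013 grip 0.0134
force [ 0.3   0.68 -9.09] moment [-0.11  0.16  0.01] width 15.370126411751915 t 13.1833
```

View pics/g.png

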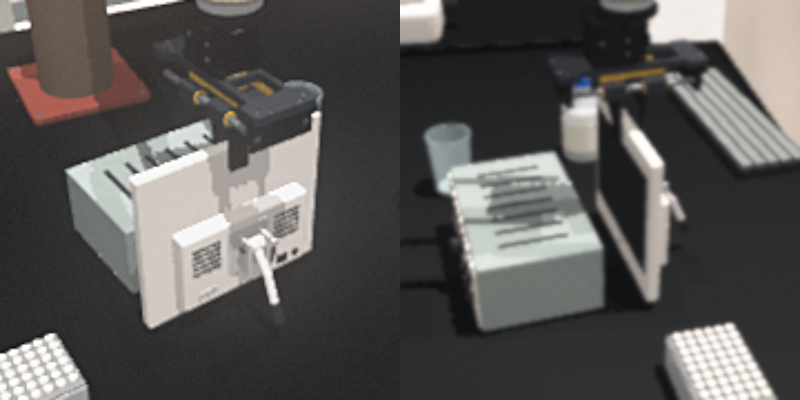

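Emit:
send_rows([
  {"claw":5,"dx":0,"dy":0,"dz":0.05,"wx":-0.003,"wy":0,"wz":0},
  {"claw":5,"dx":0,"dy":0,"dz":0.05,"wx":0,"wy":0,"wz":0},
  {"claw":5,"dx":0,"dy":0,"dz":0.05,"wx":0,"wy":0,"wz":0},
  {"claw":5,"dx":0,"dy":0,"dz":0.05,"wx":0,"wy":0,"wz":0},
  {"claw":5,"dx":0,"dy":0,"dz":0.05,"wx":0,"wy":0,"wz":0},
  {"claw":5,"dx":0,"dy":0,"dz":0.03,"wx":0,"wy":0,"wz":0},
  {"claw":5,"dx":0,"dy":0,"dz":0,"wx":0,"wy":0,"wz":0},
  {"claw":5,"dx":0,"dy":0,"dz":0,"wx":0,"wy":0,"wz":0},
])

```text
t: 13.85
ee_pos: [0.6052, 0.0154, 0.188]
eef_rot: [2.032, 2.392, 0.005]
force: [-0.3, -0.2, -9.2]
grip_width: 0.181
```

Emit:
send_rows([
  {"claw":5,"dx":0,"dy":0,"dz":0.02,"wx":0,"wy":0,"wz":0},
  {"claw":5,"dx":0,"dy":0,"dz":0.01,"wx":0,"wy":0,"wz":0},
  {"claw":5,"dx":0,"dy":0,"dz":0,"wx":0,"wy":0,"wz":0},
  {"claw":5,"dx":0,"dy":0,"dz":0,"wx":0,"wy":0,"wz":0},
])

```text
t: 14.18
ee_pos: [0.6053, 0.0154, 0.1868]
eef_rot: [2.032, 2.392, 0.005]
force: [0.2, -0.4, -10.0]
grip_width: 0.18
```

Emit:
send_rows([
  {"claw":5,"dx":0,"dy":0,"dz":0.02,"wx":0,"wy":0,"wz":0},
  {"claw":5,"dx":0,"dy":0,"dz":0.02,"wx":0,"wy":0,"wz":0},
  {"claw":5,"dx":0,"dy":0,"dz":0,"wx":0,"wy":0,"wz":0},
  {"claw":5,"dx":0,"dy":0,"dz":0,"wx":0,"wy":0,"wz":0},
])

```text
t: 14.52
ee_pos: [0.6053, 0.0154, 0.1852]
eef_rot: [2.032, 2.392, 0.005]
force: [-1.0, -0.4, -9.5]
grip_width: 0.185
```

Emit:
send_rows([
  {"claw":5,"dx":0,"dy":0,"dz":0.02,"wx":0,"wy":0,"wz":0},
  {"claw":5,"dx":0,"dy":0,"dz":0,"wx":0,"wy":0,"wz":0},
  {"claw":5,"dx":0,"dy":0,"dz":0,"wx":0,"wy":0,"wz":0},
])

```text
t: 14.77
ee_pos: [0.6055, 0.0156, 0.185]
eef_rot: [2.032, 2.392, 0.006]
force: [-1.6, 2.6, -5.4]
grip_width: 0.184
```

Emit:
send_rows([
  {"claw":5,"dx":0,"dy":0,"dz":0.02,"wx":0,"wy":0,"wz":0},
  {"claw":5,"dx":0,"dy":0,"dz":0,"wx":0,"wy":0,"wz":0},
  {"claw":5,"dx":0,"dy":0,"dz":0,"wx":0,"wy":0,"wz":0},
])

```text
t: 15.02
ee_pos: [0.6058, 0.0159, 0.1849]
eef_rot: [2.031, 2.392, 0.007]
force: [-2.4, 4.2, 1.2]
grip_width: 0.177
```

```bash
python3 snap.py i;python3 fit2.py; python3 fit.py | tail -4
```

```text
tip in display [ 0.0856 -0.0008  0.1591] [-2.4   4.2   1.25] [-0.1   0.2   1.62  0.    1.31 -0.27]
n 5302 med 0.0009 org [0.6048 0.016  0.0008] rel grip deg [ 0.02  0.38 -0.02]
fit lean to +x deg 0.05 roll (yd up) deg 0.03
grip lean to +x deg -0.34 roll (yd up) deg 0.01
og [0.6069 0.0161 0.0008] lowest corner fit 0.0008 grip 0.0008
force [-1.67  4.48  2.77] moment [ 0.48  0.83 -0.11] width 15.707911087675319 t 15.1167
supply top ((0.5007807612419128, 0.020586863160133362), (0.25278010964393616, 0.2706742286682129), 5.640168190002441) ((0.49039334058761597, 0.01530197262763977), (0.2157728224992752, 0.2779695689678192), 9.685378074645996)
reagent [0.542 0.294 0.01 ] [0.612 0.362 0.154]
beaker [0.314 0.134 0.011] [0.387 0.286 0.106]
tipbox [ 0.623 -0.328  0.01 ] [ 0.72  -0.194  0.06 ]
```

View pics/i.png

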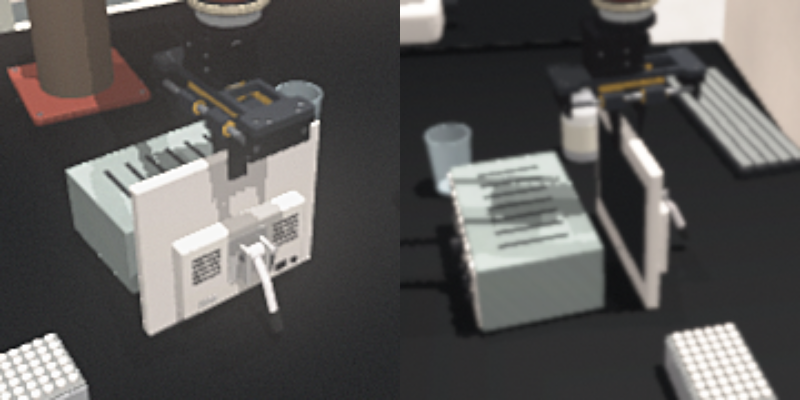

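```bash
python3 -c "
from station import env
print(env.hand_in())"
```

```text
the job is handed in; nothing more can be done
None
```

The kickstand is down and the display is standing upright on the bench. The gripper still holds it by the top edge with 40 N. I handed the job in at about 15 s of the 51 s allowed.

1. **Kickstand:** I pushed it out with the closed fingertips until it snapped down. The points measured on the foot match the position expected at the 2.43 rad stop, and the display did not shift.
2. **Standing it up:** I pinched the middle of the top edge, lifted the display clear, turned it upright and lowered it onto the bench.

**Last checks:**
- **Upright:** the camera fit shows a lean of 0.05° and a roll of 0.03°. The gripper's own pose suggests a lean of -0.34°. I trusted the camera fit, so there is a small disagreement of about 0.4°.
- **On the bench:** the bottom edge measures 0.8 mm high, within the 2 mm calibration. The vertical wrist force went from about -9.5 N hanging to about +2 N, so the display is resting on the bench with a light push.
- **Clearance:** the final picture shows it clear of the supply, with the kickstand still down and hanging free.
- **Other items:** the bottle, beaker and tip box measure within 2–3 mm of where they started. The last fit of the supply's top was disturbed by the display standing next to it, so it doesn't confirm that the supply is unmoved.

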